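# Load the full reagent pack into the chill block

## Robot

A 6-joint arm with a two-finger parallel gripper is mounted at the origin on the work surface. World frame = base frame: x ahead of the robot, y to its left, z up, the work surface at z = 0. Lengths are in m, angles in rad, forces in N, time in s.
With the tool pointing down it reaches from about 0.325 to 0.775 m from the base axis. Payload 5.5 kg.
Tool frame: the origin (TCP) lies between the finger pads; the fingertips stand 17 mm ahead of it and the grasp point (between the pads) lies 2 mm behind it; x points along the fingers, z is the direction in which the jaws open and shut, and the axes are right-handed (so a half turn about x gives the same grasp; the last joint's range is limited). The gripper opens to 88 mm and grips with 3 to 60 N. Pads are 20 mm wide; open, the fingers measure 115 mm over their backs; the gripper's body (75 mm by 178 mm) begins 61 mm behind the grasp point.
Start: joints at [1.187, 0.091, 1.231, -0, 1.82, -0.057], TCP at [0.193, 0.568, 0.24] pointing down, gripper open.
Joint ranges: [-2.87, 2.87], [-0.86, 2.18], [0.17, 2.46], [-1.51, 4.65], [0.06, 2.69], [-2.65, 2.65]. Speed limits (rad/s): [2.57, 2.57, 3.01, 3.14, 3.14, 3.14].

## Interface

Orientations are given as a unit quaternion [x, y, z, w].
In Python, from cell import env gives the robot as it stands. The module is installed in compiled form; this text tells all that it offers.
- The arm moves only by the tool move_arm, never from a script. Its argument "steps" is a list of rows, each a list of 4 numbers: the shift along the world's x, y, z in cm, then the turn about the world's z in degrees. In form: [[tx, ty, tz, turn], ...]. A call has 1 to 5 rows; each row is the pose to reach, as a shift and turn from the pose measured when the call began; what a row does not reach only later rows make up. A row lasts 1/10 s, in which the tool goes at most 50 mm and 8.59 degrees, less where a joint would pass 70% of its speed; a pose out of reach is approached as far as the arm can. A call with a gripper value outside its range is refused whole. "grip" is the finger opening in cm, from 0 to 8.78, set as the call begins (left out, the last holds). The fingers move at their own pace and stop on an object; the grip force is fixed at half the most. Time passes only in rows, so rows that repeat a pose let the fingers close. It gives the time, the measured TCP pose, the force and the opening at its end, in the units of the state.
- env.sense(): the state, without advancing time (a new reading comes with each control period).
- env.capture(name): name is "side" or "top"; returns the picture (384x512x3 uint8, red, green, blue); there is no depth.
- env.camera_info(name): a dict with "fx", "fy", "cx", "cy" (pixels), "camera_from_world" (4x4, takes a point from world to camera coordinates). Camera axes: x right, y up, looking along -z (the intrinsics and any distortion apply to the point x, -y, -z); pixel columns grow to the right and rows downward; lengths in m; the calibration is good to about 2 mm. A picture is of the moment at which its call begins. camera_info takes no time and is no camera call.
- env.finish_job(): hands the job in, once; it reports no verdict.
Trained networks look in the newest picture that a camera, given by its name, has taken for a name from the list of things; names that differ only in an ending like _2 or _b are one class to them, and where a whole thing is asked for, a point or a joint stands for the part that bears it (a point fixed in the world has none). Each returns a list of dicts, best first, with "p" (0 to 1); they miss things now and then, are a little off and sometimes report something else, mostly with a low value. They report only what shows in the picture. A call takes as long as a camera call. They do not tell look-alikes from the thing itself.
- env.spot_in(target, camera): "uv" ([column, row] in pixels, amid what is visible of it).
- env.pinpoint(target, camera): "uv" ([column, row] in pixels: a listed point, or the origin of a listed thing).
The state is a dict: "clock": time; "q": joint angles; "qvel": joint speeds; "tau": joint torques, N m; "position": TCP position; "orientation": TCP orientation; "wrist_force": force on the tool from outside, world axes, zero at the start; "ft_torque": the same for the moment, N m; "finger_gap": finger opening in m.
Only numpy, scipy, OpenCV 4.12 (cv2) and the standard library are available. Lean on these libraries where they do the work, as an engineer would, in place of code of your own. Each camera call takes 0.05 s, during which the arm holds its last target. There are 200 camera calls.

## Task

Lift the blue lid off the white chill block by its knob and lay it on the mat, knob up. Then feel by lifting which one of the three identical reagent packs in the yellow rack is full: take it out by its ends, stand it upright on the mat and let go, then take it again across its width (its ends are enclosed in the block) and lower it, without dropping it, into the chill block until it stands on the block's floor between the orange guides. Leave the two empty packs standing in the rack, the lid on the mat and everything else on the bench where it is.

Things in the scene. Friction and masses are not known exactly. Their poses are not given: they have to be found in the camera images.
- block: white chill block, open box 86 (x) by 136 (y), 120 mm tall, walls 8; well 70 (x) by 120 (y), floor 12 mm above bench. On it two orange guides, 8 high, along x, inner faces at y = +-25: the pack stands between them, its x along the block's x (either way round), finger room at its wide sides only, its top 3 mm below the rim. Origin: centre of underside. Left or right of the mat, turned
- lid: loose blue lid, 100 (x) by 150 (y) mm: 6 mm plate with 8 mm skirt that hangs outside the block's rim with 3 mm play. Origin: centre of the skirt's lower edge, z up; plate top at z = 14; black knob at the centre: neck 18 mm wide (z = 14 to 24), head 28 mm wide (z = 24 to 40). 0.16 kg. On the block its origin is 112 mm above the bench
- mat: thin flat grey-green mat between rack and block, fixed, 280 (x) by 170 (y) mm, 3 mm thick; origin at the centre of its underside. It has room for the lid laid across one half and a pack on the other half
- rack: yellow rack, fixed, 78 (x) by 168 (y) mm, three slots at y = -54, 0, 54 mm, floor 12 mm above bench. Dividers 6 mm thick, 40 mm long in x, 112 mm high, 48 mm apart inside; at the x ends only 22 mm high lips, so packs are taken by their two ends (fingers closing along x). Pack tops are 117 mm above bench. Origin: centre of underside. Left or right of the mat, turned
- pack_a: closed white reagent pack, upright slab 62 (x) by 44 (y) by 105 mm tall, flat red and blue seals on top; origin: centre of its underside, z up. The three look the same: one is full (about 0.35 kg), two nearly empty (about 0.1 kg), in any slots. In the rack its x lies along the rack's x
- pack_b: closed white reagent pack, upright slab 62 (x) by 44 (y) by 105 mm tall, flat red and blue seals on top; origin: centre of its underside, z up. The three look the same: one is full (about 0.35 kg), two nearly empty (about 0.1 kg), in any slots. In the rack its x lies along the rack's x
- pack_c: closed white reagent pack, upright slab 62 (x) by 44 (y) by 105 mm tall, flat red and blue seals on top; origin: centre of its underside, z up. The three look the same: one is full (about 0.35 kg), two nearly empty (about 0.1 kg), in any slots. In the rack its x lies along the rack's x
- bottle: bystander: white jar with green cap, 52 mm wide, 100 mm tall; origin under its centre
- cup: bystander: clear specimen cup with blue cap, 54 mm wide, 62 mm tall; origin under its centre
- jar: bystander: amber jar with white cap, 60 mm wide, 85 mm tall; origin under its centre
- tipbox: bystander: blue tip box, 122 by 87 mm, 68 mm tall; origin under its centre
- basket: bystander: yellow open basket 140 by 100 mm, 60 mm tall; origin under its centre
- timer: bystander: flat grey timer 65 by 75 mm, 18 mm tall; origin under its centre
There are look-alikes about, which are no part of the job. Of the things like the lid, leave any that is red; of the rest the smaller one is meant. Leave any pink look-alike of the pack_c alone.

How it is judged:
By the outcome, as a careful person would: the job done as asked, in the order asked, and still so for the second after the job is handed in, with the robot touching nothing.
It also fails if it takes over 72 s, if anything falls off the work surface, if the arm or the gripper's body presses on something with over 40 N, if the wrist force passes 120 N, or if a joint passes its speed limit or range.

## Working session

There is one attempt and no reset: what is moved stays moved. The work goes in short steps, Python scripts to look and compute and a tool call to move; the robot and the scene stay as the last step left them, time stands still between calls to the robot, and variables do not carry over. Pictures are saved under pics/ and viewed, about 8 in all and at most 12, crops included, and the job is handed in when it is done.

Besides the shell and the picture viewer there is one more tool, called after "Emit:" as a command line: name --pt "numbers of a row" for each row, then --argument value for the rest. move_arm: Moves the arm, as the interface text tells. Its arguments: {"type":"object","properties":{"steps":{"type":"array","items":{"type":"array","items":{"type":"number"}}},"grip":{"type":"number"}},"required":["steps"]}

```bash
mkdir -p pics; cat > h.py <<'E'
import numpy as np, cv2
from cell import env
def snap(cam,name,crop=None,s=1):
    im=env.capture(cam)[:,:,::-1]
    if crop: u0,v0,u1,v1=crop; im=im[v0:v1,u0:u1]
    cv2.imwrite(f'pics/{name}.png',cv2.resize(im,None,fx=s,fy=s,interpolation=cv2.INTER_CUBIC))
def ray(cam,uv,z):
    c=env.camera_info(cam);T=np.array(c['camera_from_world']);R=T[:3,:3];o=-R.T@T[:3,3]
    d=R.T@np.array([(uv[0]-c['cx'])/c['fx'],-(uv[1]-c['cy'])/c['fy'],-1.])
    return o+d*(z-o[2])/d[2]
def proj(cam,p):
    c=env.camera_info(cam);T=np.array(c['camera_from_world']);q=T[:3,:3]@np.array(p)+T[:3,3]
    return np.array([c['cx']+c['fx']*q[0]/-q[2],c['cy']+c['fy']*-q[1]/-q[2]])
E
python3 - <<'E'
from h import *
for c in('top','side'):
    snap(c,c+'0',s=1.5); i=env.camera_info(c); print(c,i)
    for t in ('lid','block','rack','mat','pack_a','bottle'):
        for f in (env.spot_in,env.pinpoint):
            print(t,f.__name__,[(np.round(d['uv']).tolist(),round(d['p'],2)) for d in f(t,c)])
s=env.sense();print(s)
E
```

```text
top {'fx': 363.3386904249254, 'fy': 363.3386904249254, 'cx': 260.5717676326436, 'cy': 189.9893599455604, 'camera_from_world': array([[-0.11715581, -0.99310296, -0.00458546,  0.11885085],
       [ 0.97104669, -0.11551933,  0.20910189, -0.51564134],
       [-0.20818942,  0.02004481,  0.97788311, -1.29650145],
       [ 0.        ,  0.        ,  0.        ,  1.        ]])}
lid call [([214.0, 206.0], 0.93), ([101.0, 218.0], 0.81), ([216.0, 276.0], 0.59)]
lid call [([211.0, 206.0], 0.91), ([96.0, 216.0], 0.89), ([219.0, 273.0], 0.79)]
block call [([211.0, 219.0], 0.48)]
block call [([216.0, 208.0], 0.66), ([361.0, 181.0], 0.17), ([333.0, 189.0], 0.17)]
rack call [([331.0, 189.0], 0.7)]
rack call [([154.0, 177.0], 0.49)]
mat call [([355.0, 180.0], 0.63), ([276.0, 185.0], 0.59)]
mat call [([276.0, 187.0], 0.92)]
pack_a call [([352.0, 182.0], 0.67), ([338.0, 184.0], 0.64), ([368.0, 170.0], 0.49), ([412.0, 180.0], 0.34)]
pack_a call [([356.0, 218.0], 0.82), ([362.0, 180.0], 0.69), ([335.0, 189.0], 0.69), ([347.0, 185.0], 0.48)]
bottle call [([313.0, 117.0], 0.51)]
bottle call [([314.0, 125.0],
[... 1123 characters left out ...]
08.0, 148.0], 0.24)]
{'clock': 1.3, 'q': array([ 1.18734738e+00,  9.11201295e-02,  1.23069369e+00, -5.41185383e-05,
        1.81978089e+00, -5.66932000e-02]), 'qvel': array([ 1.31657960e-03, -2.02053411e-05,  6.71310988e-04,  1.00263718e-03,
       -1.33886591e-03,  1.76625123e-04]), 'tau': array([ 4.52903478e-04, -4.46192873e+01, -4.06502080e+01,  6.98190462e-02,
        1.95862097e-02, -2.21571941e-05]), 'position': array([0.1926061 , 0.56826931, 0.23962273]), 'orientation': array([-0.41202795,  0.57466118,  0.41199586,  0.57467983]), 'wrist_force': array([ 0.15208099,  0.17583651, -0.49297401]), 'ft_torque': array([-0.00551641,  0.0233737 ,  0.05304566]), 'finger_gap': 0.0880878504438362}
```

View pics/top0.png

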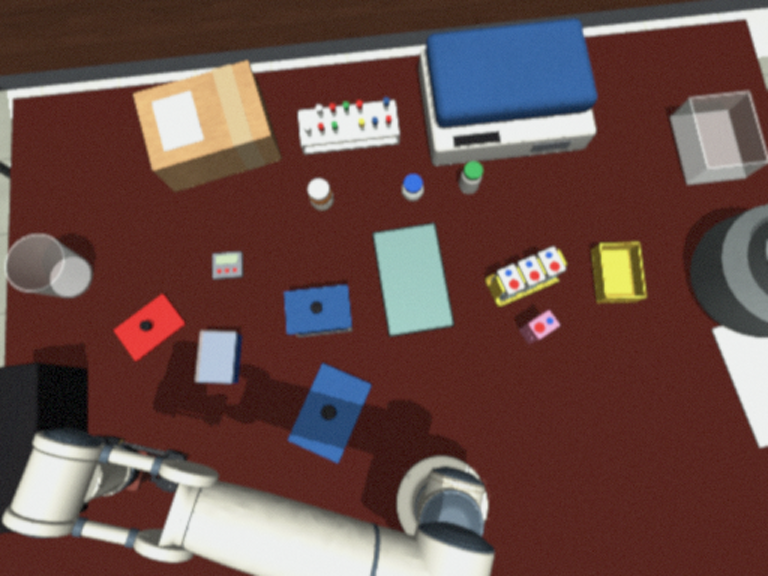

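View pics/side0.png

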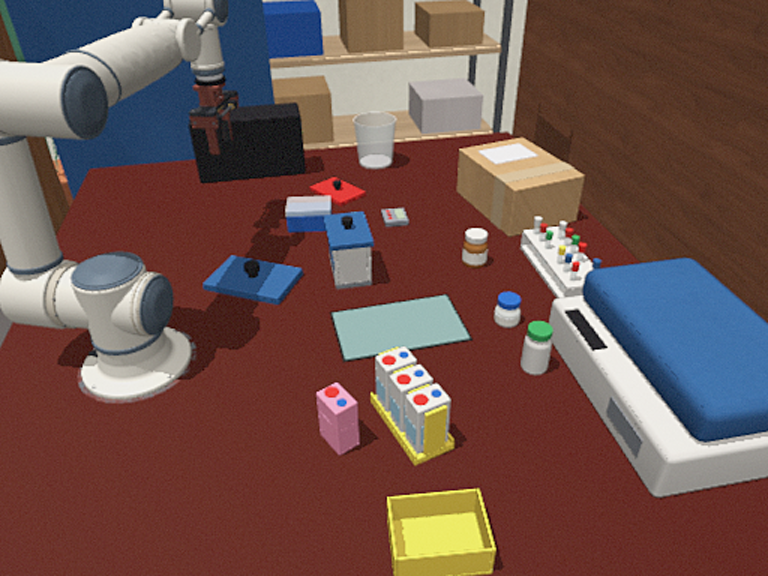

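Top view (1.5x px): three lid-like things. The red one at (148,326) is excluded. Of the two blue ones, (329,411) lies on the bench and is larger, and (316,308) is smaller and sits on the white block, so that is the one meant. The mat is at (413,279). The packs are in the yellow rack at (512,280), (534,269) and (554,260). The pink look-alike at (540,326) stays where it is. Next I confirm the lid in an enlarged crop and measure.

```bash
cat > m.py <<'E'
from h import *
im=env.capture('top'); hsv=cv2.cvtColor(im,cv2.COLOR_RGB2HSV)
def rect(mask,box,z,name,minA=30,k=1):
    m=np.zeros(mask.shape,np.uint8);u0,v0,u1,v1=box;m[v0:v1,u0:u1]=mask[v0:v1,u0:u1]*255
    for c in cv2.findContours(m,cv2.RETR_EXTERNAL,cv2.CHAIN_APPROX_NONE)[0]:
        if cv2.contourArea(c)<minA: continue
        p=np.array([ray('top',q[0],z)[:2] for q in c])*1000
        r=cv2.minAreaRect(p.astype(np.float32)); print(name,np.round(r[0],1),np.round(r[1],1),round(r[2],1),'cv',np.round(c.mean(0)[0],1))
H,S,V=[hsv[:,:,i].astype(int) for i in range(3)]
if __name__=='__main__':
    print('lidpix',hsv[200,200],hsv[221,211],'mat',hsv[190,275],'bg',hsv[240,280],'pack',hsv[182,345])
    rect((H>95)&(H<125)&(S>120),(180,180,240,228),.126,'lid')
    rect((H>95)&(H<125)&(S>120),(190,240,250,310),.014,'biglid')
    rect((H>70)&(H<105)&(S>30)&(V>110),(240,140,310,230),.003,'mat')
    rect((V<60)&(H>=0)&(S<255),(203,197,220,214),.152,'knob',10)
    rect((S<60)&(V>140),(320,155,385,205),.117,'packs',10)
    rect(((H<8)|(H>172))&(S>150)&(V>150),(320,155,385,205),.117,'red',3)
    rect((H>100)&(H<130)&(S>110)&(V>90),(320,155,385,205),.117,'blue',3)
    a=cv2.resize(im[170:235,175:245],(490,455),interpolation=cv2.INTER_CUBIC);b=cv2.resize(im[150:222,320:390],(442,455),interpolation=cv2.INTER_CUBIC)
    o=cv2.resize(np.hstack([a[:,:,::-1],b[:,:,::-1]]),(800,390));cv2.imwrite('pics/crop1.png',o)
E
python3 m.py
```

```text
lidpix [107 160 172] [109 111  99] mat [ 85  55 203] bg [  5 188  88] pack [ 30  22 219]
lid [474.3 236.1] [148.4 103.7] 90.0 cv [211.4 206. ]
biglid [239.4 242.1] [133.2 201.1] 60.1 cv [219.7 274.9]
mat [5.497e+02 1.000e-01] [273.9 163.4] 2.5 cv [274.6 185.9]
knob [475.2 235.3] [17.1 17.5] 84.8 cv [210.6 204.6]
packs [ 492.  -226.2] [68.6 47.2] 17.3 cv [340.6 186.5]
packs [ 516.7 -302.4] [ 68.1 101.2] 18.0 cv [360.9 177.4]
red [ 483.1 -229.3] [15. 13.] 36.2 cv [342.2 188.8]
red [ 497.9 -281.1] [14.2 14.8] 80.2 cv [356.  183.2]
red [ 513.9 -332.6] [12.4 13.3] 37.4 cv [369.4 177.1]
blue [ 510.7 -220.3] [10.  10.6] 37.7 cv [338.5 181.5]
blue [ 525.8 -272.4] [10.2  7.9] 35.8 cv [352.3 175.7]
blue [ 542.9 -323.4] [10.  10.8] 37.5 cv [365.5 169.5]
```

View pics/crop1.png

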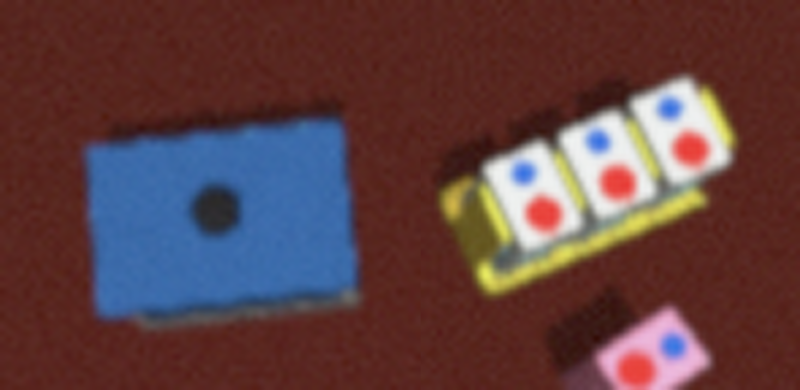

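The crop confirms it: a small blue lid with a black knob on the white block, and three packs in the yellow rack, with the pink one apart from them. Now I compute the grasp geometry.

```bash
python3 - <<'E'
from h import *
from scipy.spatial.transform import Rotation as Ro
s=env.sense();M=Ro.from_quat(s['orientation']).as_matrix();print(np.round(M,3), s['clock'], 'jaw yaw',np.degrees(np.arctan2(M[1,2],M[0,2])),'base',np.degrees(np.arctan2(*s['position'][1::-1])))
for n,uv,z in(('bottle',(314,114),.1),('cup',(275,122),.062),('jar',(213,125),.085),('timer',(151,176),.018),('tipbox?',(144,237),.068),('pink',(361,216),.105)): print(n,np.round(ray('top',uv,z),3))
# side knob cross-check
for c in('top','side'): print(c,proj(c,(.4752,.2353,.152)),proj(c,(.4752,.2353,.136)))
im=env.capture('side');v=cv2.cvtColor(im,cv2.COLOR_RGB2GRAY)[138:160,220:245]
ys,xs=np.where(v<45);print('side knob',xs.mean()+220,ys.mean()+138,len(xs),ys.min()+138,ys.max()+138,xs.min()+220,xs.max()+220)
E
```

```text
[[ 0.    -0.947  0.321]
 [ 0.     0.321  0.947]
 [-1.    -0.     0.   ]] 1.35 jaw yaw 71.27575439845913 base 71.27604933985134
bottle [ 0.783 -0.175  0.1  ]
cup [ 0.784 -0.029  0.062]
jar [0.79  0.207 0.085]
timer [0.639 0.47  0.018]
tipbox? [0.401 0.493 0.068]
pink [ 0.381 -0.282  0.105]
top [210.49277982 204.49805194] [211.13695871 205.28406838]
side [230.61877457 144.76074995] [230.83945856 148.74064164]
side knob 231.1904761904762 148.3095238095238 42 145 152 228 234
```

Emit:
move_arm --pt "14.1 -16.6 0 9" --pt "14.1 -16.6 0 9" --pt "14.1 -16.6 0 9" --pt "14.1 -16.6 0 9" --pt "14.1 -16.6 0 9" --grip 6

```text
clock: 1.9
position: [0.3359, 0.3993, 0.24]
orientation: [-0.455, 0.541, 0.454, 0.542]
wrist_force: [0.4, 0.3, 0.3]
finger_gap: 0.0602
```

Emit:
move_arm --pt "14.1 -16.6 0 9.7" --pt "14.1 -16.6 0 9.7" --pt "14.1 -16.6 0 9.7" --pt "14.1 -16.6 0 9.7" --pt "14.1 -16.6 0 9.7"

```text
clock: 2.4
position: [0.4786, 0.2303, 0.24]
orientation: [-0.499, 0.501, 0.498, 0.502]
wrist_force: [0.1, 0.8, 0.3]
finger_gap: 0.06
```

Emit:
move_arm --pt "-0.3 0.5 -3 0" --pt "-0.3 0.5 -6 0" --pt "-0.3 0.5 -8 0" --pt "-0.3 0.5 -9.4 0" --pt "-0.3 0.5 -9.4 0"

```text
clock: 2.9
position: [0.4754, 0.2352, 0.1451]
orientation: [-0.499, 0.502, 0.498, 0.502]
wrist_force: [-0.2, -0.1, 0.5]
finger_gap: 0.0603
```

Emit:
move_arm --pt "0 0 0 0" --pt "0 0 0 0" --pt "0 0 0 0" --pt "0 0 0 0" --grip 1.5

```text
clock: 3.3
position: [0.4755, 0.2353, 0.1455]
orientation: [-0.499, 0.501, 0.498, 0.502]
wrist_force: [0.5, 2.0, 0.9]
finger_gap: 0.0314
```

Emit:
move_arm --pt "0 0 0 0" --pt "0 0 0 0" --pt "0 0 0 0" --grip 1.5

```text
clock: 3.6
position: [0.4756, 0.2354, 0.1456]
orientation: [-0.499, 0.501, 0.498, 0.502]
wrist_force: [-0.5, 1.4, 0.1]
finger_gap: 0.0272
```

Emit:
move_arm --pt "0 0 0.5 0" --pt "0 0 1.5 0" --pt "0 0 3 0" --pt "0 0 5 0" --pt "0 0 6 0"

```text
clock: 4.1
position: [0.4762, 0.2356, 0.209]
orientation: [-0.5, 0.5, 0.497, 0.503]
wrist_force: [-0.4, -0.5, -0.8]
finger_gap: 0.027
```

Emit:
move_arm --pt "2 -3 0 0" --pt "4.5 -7 0 1" --pt "7 -11.5 0 2" --pt "9.5 -15.5 0 2.5" --pt "11.5 -19 0 2.5"

```text
clock: 4.6
position: [0.5923, 0.0433, 0.2096]
orientation: [0.511, -0.489, -0.508, -0.492]
wrist_force: [1.1, 0.7, -0.7]
finger_gap: 0.0272
```

Emit:
move_arm --pt "1.5 -2.5 0 0" --pt "2.5 -4.2 -2 0" --pt "2.8 -4.3 -5 0" --pt "2.8 -4.3 -9 0" --pt "2.8 -4.3 -12 0"

```text
clock: 5.1
position: [0.62, -0.0001, 0.0877]
orientation: [0.51, -0.49, -0.508, -0.492]
wrist_force: [0.3, 1.0, -1.6]
finger_gap: 0.0273
```

```bash
python3 - <<'E'
from h import *
snap('side','s1',(150,80,400,250),3);s=env.sense();print(s['position'],s['wrist_force'],s['finger_gap'])
E
```

```text
[6.17471072e-01 1.50346433e-04 8.15482532e-02] [-0.49287847  0.49599812 -6.43010354] 0.027364214022987596
```

View pics/s1.png

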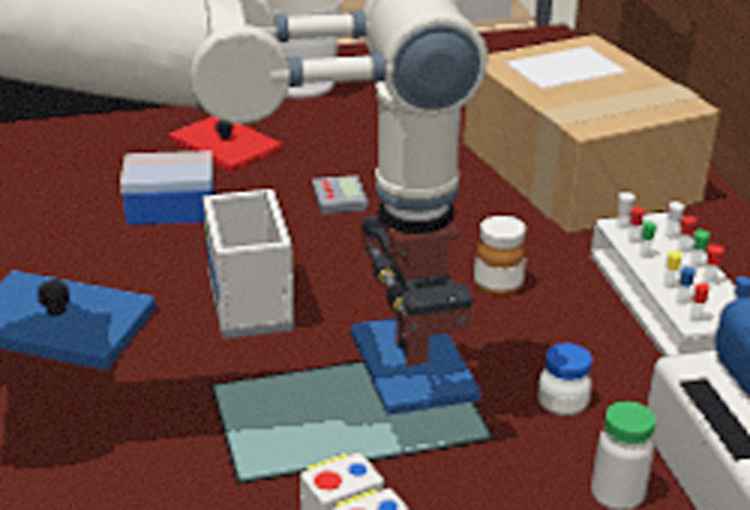

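The lid hangs level in the gripper over the far half of the mat (crop px 415,365), and the block is open. I lower it.

Emit:
move_arm --pt "0.2 0.2 -1.5 0" --pt "0.2 0.2 -3 0" --pt "0.2 0.2 -4 0" --pt "0.2 0.2 -4.4 0" --pt "0.2 0.2 -4.5 0"

```text
clock: 5.65
position: [0.6197, 0.0022, 0.037]
orientation: [-0.508, 0.491, 0.51, 0.49]
wrist_force: [0.9, -0.3, -1.7]
finger_gap: 0.0271
```

Emit:
move_arm --pt "0 0 0 0" --pt "0 0 0 0"

```text
clock: 5.85
position: [0.6204, 0.0022, 0.0382]
orientation: [-0.509, 0.491, 0.509, 0.491]
wrist_force: [-1.0, -0.7, -1.8]
finger_gap: 0.0271
```

Emit:
move_arm --pt "0 0 -0.1 0" --pt "0 0 -0.2 0" --pt "0 0 -0.2 0"

```text
clock: 6.15
position: [0.6207, 0.0022, 0.0366]
orientation: [-0.509, 0.491, 0.509, 0.491]
wrist_force: [0.6, -0.4, -0.4]
finger_gap: 0.0273
```

Emit:
move_arm --pt "0 0 0 0" --pt "0 0 0 0" --pt "0 0 0 0" --grip 5

```text
clock: 6.45
position: [0.6208, 0.0022, 0.0368]
orientation: [-0.509, 0.491, 0.509, 0.491]
wrist_force: [0.4, -0.7, 0.3]
finger_gap: 0.0475
```

Emit:
move_arm --pt "0 0 2 0" --pt "0 0 5 0" --pt "0 0 9 0" --pt "0 0 13 0" --pt "0 0 16 0"

```text
clock: 6.95
position: [0.6211, 0.0021, 0.2]
orientation: [0.51, -0.49, -0.508, -0.492]
wrist_force: [0.7, 0.3, 0.7]
finger_gap: 0.0499
```

```bash
cat > st.py <<'E'
from h import *
from scipy.spatial.transform import Rotation as Ro
def st():
    s=env.sense();M=Ro.from_quat(s['orientation']).as_matrix()
    print('clk',round(s['clock'],2),'pos',np.round(s['position'],4),'yaw',round(np.degrees(np.arctan2(M[1,2],M[0,2])),2),'F',np.round(s['wrist_force'],2),'gap',round(s['finger_gap'],4),'q6',round(s['q'][5],2))
E
python3 - <<'E'
from st import *
import m
m.rect((m.H>95)&(m.H<125)&(m.S>120),(230,130,320,200),.017,'lid')
m.rect((m.S<60)&(m.V>90),(180,180,240,235),.12,'block')
cv2.imwrite('pics/t2.png',cv2.resize(m.im[140:240,170:310],None,fx=5,fy=5,interpolation=cv2.INTER_CUBIC)[:,:,::-1]); st()
E
```

```text
lid [619.   68.9] [96.4 14.3] 1.3 cv [254.8 169. ]
lid [630.6 -24.9] [100.9  81.2] 86.5 cv [278.6 164.3]
block [469.9 235.1] [144.6 106.3] 90.0 cv [212.3 207.8]
clk 7.0 pos [0.6225 0.0021 0.2058] yaw 92.07 F [-0.54  0.31  3.32] gap 0.05 q6 -1.66
```

View pics/t2.png

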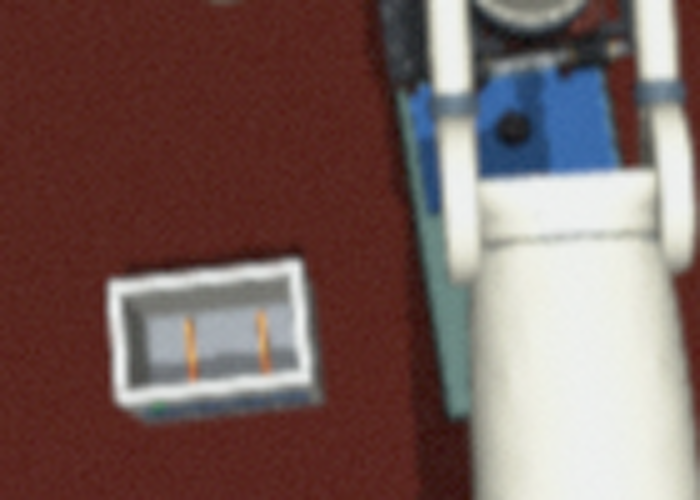

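The block is open and empty (crop px 215,335) with both orange guides visible. The lid lies flat on the far half of the mat with its knob up (crop px 512,128). Next is the first pack.

Emit:
move_arm --pt "-1.2 -2.2 0 -8" --pt "-2.5 -4.6 0 -16" --pt "-3.9 -7 0 -24" --pt "-5.2 -9.3 0 -32" --pt "-6.4 -11.5 0 -40" --grip 8.7

```text
clock: 7.5
position: [0.5577, -0.1138, 0.2054]
orientation: [-0.312, 0.635, 0.305, 0.638]
wrist_force: [0.7, 0.0, 0.4]
finger_gap: 0.0856
```

Emit:
move_arm --pt "-1.2 -2.2 0 -8" --pt "-2.5 -4.6 0 -16" --pt "-3.9 -7 0 -24" --pt "-5.2 -9.3 0 -32" --pt "-6.2 -11.2 0 -36"

```text
clock: 8.0
position: [0.4949, -0.227, 0.2051]
orientation: [-0.099, 0.7, 0.091, 0.701]
wrist_force: [0.7, -0.1, 0.1]
finger_gap: 0.0875
```

```bash
python3 - <<'E'
from st import *
st()
im=env.capture('top').astype(float); g=im.min(2)
# block rim template fit: rim band bright vs inside and outside
from scipy.optimize import minimize
c=env.camera_info('top');T=np.array(c['camera_from_world'])
def P(X):
    q=X@T[:3,:3].T+T[:3,3];return c['cx']-c['fx']*q[:,0]/q[:,2],c['cy']+c['fy']*q[:,1]/q[:,2]
gx,gy=np.meshgrid(np.arange(-56,57,2.),np.arange(-82,83,2.));gx=gx.ravel();gy=gy.ravel()
out=(abs(gx)<=43)&(abs(gy)<=68);inn=(abs(gx)<35)&(abs(gy)<60);w=np.where(out&~inn,1.,0.)
def cost(p,z=.12):
    a=p[2];x=p[0]+gx*np.cos(a)-gy*np.sin(a);y=p[1]+gx*np.sin(a)+gy*np.cos(a)
    u,v=P(np.c_[x/1000,y/1000,np.full(len(x),z)])
    s=cv2.remap(g.astype(np.float32),u.astype(np.float32).reshape(1,-1),v.astype(np.float32).reshape(1,-1),cv2.INTER_LINEAR).ravel()
    return -np.corrcoef(s,cv2.GaussianBlur(w.reshape(83,57),(0,0),1.2).ravel())[0,1]
for x0 in([475,235,0],[472,233,.03],[477,237,-.03]):
    r=minimize(cost,x0,method='Nelder-Mead',options=dict(initial_simplex=[x0,np.add(x0,[4,0,0]),np.add(x0,[0,4,0]),np.add(x0,[0,0,.04])]))
    print(np.round(r.x[:2],1),np.degrees(r.x[2]).round(2),r.fun)
E
```

```text
clk 8.0 pos [ 0.4949 -0.227   0.2051] yaw 15.42 F [ 0.68 -0.09  0.1 ] gap 0.0875 q6 -0.76
[475.2 236.6] -0.25 -0.7085637666401
[475.2 236.6] -0.37 -0.7085386726191849
[475.1 236.6] -0.36 -0.7086137713277351
```

Emit:
move_arm --pt "0.1 0.2 -3 1.2" --pt "0.1 0.2 -6 1.2" --pt "0.1 0.2 -9 1.2" --pt "0.1 0.2 -11.5 1.2" --pt "0.1 0.2 -12 1.2"

```text
clock: 8.55
position: [0.4931, -0.226, 0.081]
orientation: [-0.104, 0.702, 0.098, 0.698]
wrist_force: [0.5, -0.4, 0.4]
finger_gap: 0.0869
```

Emit:
move_arm --pt "0 0 0 0" --pt "0 0 0 0" --pt "0 0 0 0" --pt "0 0 0 0" --pt "0 0 0 0" --grip 4.5

```text
clock: 9.05
position: [0.494, -0.2263, 0.0827]
orientation: [-0.105, 0.701, 0.098, 0.699]
wrist_force: [1.2, 1.2, 4.1]
finger_gap: 0.0617
```

```bash
python3 -c "
from st import *
st()"
```

```text
clk 9.05 pos [ 0.494  -0.2263  0.0827] yaw 16.45 F [1.22 1.22 4.12] gap 0.0617 q6 -0.77
```

Gripped at 61.7 mm. I lift it 2.5 cm to feel the weight.

Emit:
move_arm --pt "0 0 0.5 0" --pt "0 0 1.2 0" --pt "0 0 2 0" --pt "0 0 2.5 0" --pt "0 0 2.5 0"

```text
clock: 9.55
position: [0.4944, -0.2266, 0.109]
orientation: [-0.105, 0.7, 0.097, 0.699]
wrist_force: [0.0, -1.2, -1.1]
finger_gap: 0.0617
```

Emit:
move_arm --pt "0 0 0 0" --pt "0 0 0 0"

```text
clock: 9.75
position: [0.4944, -0.2266, 0.1088]
orientation: [-0.105, 0.7, 0.097, 0.699]
wrist_force: [0.1, -0.5, -0.8]
finger_gap: 0.0617
```

Emit:
move_arm --pt "0 0 0 0" --pt "0 0 0 0"

```text
clock: 9.95
position: [0.4942, -0.2265, 0.1084]
orientation: [-0.105, 0.7, 0.097, 0.699]
wrist_force: [-0.4, -0.2, -1.7]
finger_gap: 0.0616
```

About -1.2 N, so this one is empty. I set it back gently.

Emit:
move_arm --pt "0 0 -1 0" --pt "0 0 -2 0" --pt "0 0 -2.5 0" --pt "0 0 -2.6 0" --pt "0 0 -2.6 0"

```text
clock: 10.45
position: [0.4937, -0.2262, 0.0826]
orientation: [-0.105, 0.701, 0.098, 0.699]
wrist_force: [-3.4, 1.2, 4.5]
finger_gap: 0.0618
```

Emit:
move_arm --pt "0 0 0 0" --pt "0 0 0 0"

```text
clock: 10.65
position: [0.4937, -0.2261, 0.0826]
orientation: [-0.105, 0.701, 0.098, 0.699]
wrist_force: [-0.2, 0.3, 3.3]
finger_gap: 0.062
```

Emit:
move_arm --pt "0 0 0 0" --pt "0 0 0 0" --pt "0 0 0 0" --pt "0 0 0 0" --grip 8.7

```text
clock: 11.05
position: [0.4936, -0.2261, 0.0823]
orientation: [-0.105, 0.701, 0.098, 0.699]
wrist_force: [0.1, -0.6, 0.5]
finger_gap: 0.0867
```

Emit:
move_arm --pt "0 0 3 0" --pt "0 0 6 0" --pt "0.2 -0.5 7.5 0" --pt "0.9 -3 7.5 0" --pt "1.6 -5.2 7.5 0"

```text
clock: 11.55
position: [0.5103, -0.2789, 0.1585]
orientation: [-0.105, 0.7, 0.098, 0.699]
wrist_force: [1.3, -0.4, 0.1]
finger_gap: 0.0869
```

Emit:
move_arm --pt "0 0 -2 0" --pt "0 0 -4 0" --pt "0 0 -6 0" --pt "0 0 -7.2 0" --pt "0 0 -7.4 0"

```text
clock: 12.05
position: [0.5095, -0.2783, 0.0824]
orientation: [-0.105, 0.701, 0.098, 0.698]
wrist_force: [-0.3, 0.4, 0.2]
finger_gap: 0.0869
```

Emit:
move_arm --pt "0 0 0 0" --pt "0 0 0 0" --pt "0 0 0 0" --pt "0 0 0 0" --pt "0 0 0 0" --grip 4.5

```text
clock: 12.55
position: [0.5105, -0.2785, 0.0838]
orientation: [-0.105, 0.7, 0.098, 0.699]
wrist_force: [4.2, 1.6, 3.3]
finger_gap: 0.0622
```

Emit:
move_arm --pt "0 0 0.5 0" --pt "0 0 1.2 0" --pt "0 0 2 0" --pt "0 0 2.5 0" --pt "0 0 2.5 0"

```text
clock: 13.05
position: [0.5109, -0.2788, 0.11]
orientation: [-0.106, 0.7, 0.097, 0.7]
wrist_force: [0.2, -0.6, -3.2]
finger_gap: 0.0622
```

Emit:
move_arm --pt "0 0 0 0" --pt "0 0 0 0"

```text
clock: 13.25
position: [0.5107, -0.2788, 0.1098]
orientation: [-0.106, 0.7, 0.097, 0.7]
wrist_force: [0.3, 0.8, -3.2]
finger_gap: 0.062
```

Emit:
move_arm --pt "0 0 0 0" --pt "0 0 0 0"

```text
clock: 13.45
position: [0.5106, -0.2787, 0.1094]
orientation: [-0.105, 0.7, 0.098, 0.7]
wrist_force: [0.2, 0.3, -3.4]
finger_gap: 0.0623
```

-3.3 N, so the middle pack is the full one. I take it up and over to the near half of the mat.

Emit:
move_arm --pt "0 0 1.5 0" --pt "0 0 4 0" --pt "0 0 7 0" --pt "0 0 9.5 0" --pt "0 0 10.5 0"

```text
clock: 13.95
position: [0.5114, -0.2792, 0.2192]
orientation: [-0.107, 0.698, 0.096, 0.701]
wrist_force: [0.6, -0.5, -3.2]
finger_gap: 0.062
```

Emit:
move_arm --pt "0 1.5 0.3 -1" --pt "-0.5 4.5 0.3 -4" --pt "-1 8 0.3 -8" --pt "-1.5 11.5 0.3 -12" --pt "-2 14.5 0.3 -14"

```text
clock: 14.45
position: [0.4909, -0.1326, 0.2219]
orientation: [-0.02, 0.706, 0.009, 0.708]
wrist_force: [0.7, 0.7, -4.1]
finger_gap: 0.0618
```

Emit:
move_arm --pt "-0.4 3 0 -1" --pt "-0.8 7 -1 -2" --pt "-1.2 10.5 -2 -2.4" --pt "-1.6 12.8 -3 -2.4" --pt "-1.6 13.4 -4 -2.4"

```text
clock: 14.95
position: [0.4744, 0.0036, 0.1815]
orientation: [-0.006, 0.707, -0.004, 0.708]
wrist_force: [0.6, -3.1, -4.1]
finger_gap: 0.0619
```

```bash
python3 -c "
from st import *
st()"
```

```text
clk 14.95 pos [0.4744 0.0036 0.1815] yaw 0.16 F [ 0.57 -3.09 -4.13] gap 0.0619 q6 -0.06
```

Emit:
move_arm --pt "0 0 -2 0" --pt "0 0 -4.5 0" --pt "0 0 -7.2 0" --pt "0 0 -9.3 0" --pt "0 0 -10.2 0"

```text
clock: 15.45
position: [0.473, 0.0029, 0.0766]
orientation: [-0.006, 0.708, -0.004, 0.706]
wrist_force: [0.0, 0.2, -3.7]
finger_gap: 0.0619
```

Emit:
move_arm --pt "0 0 0 0" --pt "0 0 0 0"

```text
clock: 15.65
position: [0.4732, 0.0025, 0.0771]
orientation: [-0.006, 0.708, -0.005, 0.706]
wrist_force: [0.2, 0.2, -4.1]
finger_gap: 0.0616
```

Emit:
move_arm --pt "0 0 -0.1 0" --pt "0 0 -0.2 0" --pt "0 0 -0.25 0" --pt "0 0 -0.25 0"

```text
clock: 16.05
position: [0.4734, 0.0025, 0.075]
orientation: [-0.006, 0.708, -0.005, 0.706]
wrist_force: [-0.2, 0.5, -2.6]
finger_gap: 0.0619
```

Emit:
move_arm --pt "0 0 -0.05 0" --pt "0 0 -0.1 0" --pt "0 0 -0.1 0"

```text
clock: 16.35
position: [0.4734, 0.0025, 0.0749]
orientation: [-0.006, 0.708, -0.005, 0.706]
wrist_force: [-3.3, -0.7, 3.8]
finger_gap: 0.0618
```

Emit:
move_arm --pt "0 0 0 0" --pt "0 0 0 0" --pt "0 0 0 0" --pt "0 0 0 0" --grip 8.7

```text
clock: 16.75
position: [0.4736, 0.0025, 0.0749]
orientation: [-0.006, 0.708, -0.005, 0.707]
wrist_force: [1.1, 0.4, -0.1]
finger_gap: 0.0861
```

Emit:
move_arm --pt "0 0 2 0" --pt "0 0 5 0" --pt "0 0 8 0" --pt "0 0 9 8" --pt "0 0 9 16"

```text
clock: 17.25
position: [0.4747, 0.0024, 0.1676]
orientation: [-0.107, 0.698, 0.095, 0.702]
wrist_force: [-0.3, -0.1, -0.6]
finger_gap: 0.0872
```

Emit:
move_arm --pt "0 0 0 8" --pt "0 0 0 16" --pt "0 0 0 24" --pt "0 0 0 32" --pt "0 0 0 40"

```text
clock: 17.75
position: [0.4748, 0.0024, 0.1675]
orientation: [-0.341, 0.618, 0.331, 0.626]
wrist_force: [0.3, 0.5, -0.6]
finger_gap: 0.0872
```

Emit:
move_arm --pt "0 0 0 8" --pt "0 0 0 16" --pt "0 0 0 24" --pt "0 0 0 32" --pt "0 0 0 33.8"

```text
clock: 18.25
position: [0.4749, 0.0024, 0.1674]
orientation: [0.507, -0.492, -0.5, -0.501]
wrist_force: [-0.4, -0.3, 0.2]
finger_gap: 0.0871
```

```bash
python3 - <<'E'
from st import *
st()
snap('side','s2',(170,110,330,300),3.1)
import m
m.rect((m.S<60)&(m.V>150),(245,185,300,225),.108,'pack')
E
```

```text
clk 18.25 pos [0.4749 0.0024 0.1674] yaw 90.8 F [-0.44 -0.34  0.2 ] gap 0.0871 q6 -1.65
pack [436.4 -22.1] [95.8 65.7] 88.7 cv [285.5 207.6]
pack [444.6  45.3] [ 28.8 100.2] 85.9 cv [266.4 208.5]
pack [510.  -27.2] [103.8  25.6] 83.2 cv [284.6 187.1]
```

View pics/s2.png

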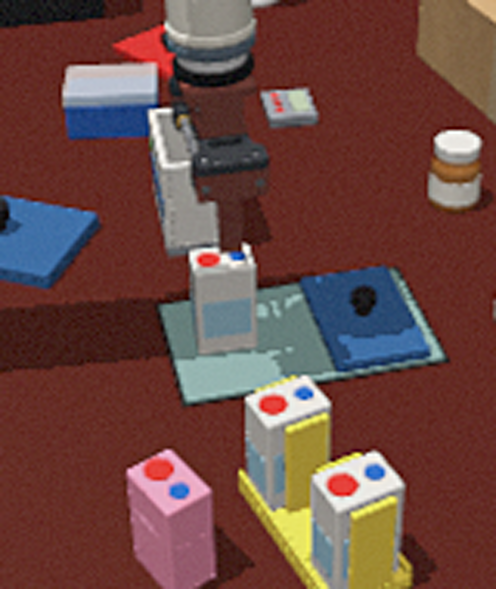

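The pack stands upright on the near half of the mat (crop px 223,300), the lid lies knob up beside it, and the two empty packs are in the rack. I regrip it across its width.

Emit:
move_arm --pt "-0.1 0 -2.5 -0.6" --pt "-0.1 0 -5 -0.6" --pt "-0.1 0 -7.5 -0.6" --pt "-0.1 0 -8.6 -0.6" --pt "-0.1 0 -8.7 -0.6"

```text
clock: 18.85
position: [0.4729, 0.0025, 0.0788]
orientation: [-0.502, 0.496, 0.497, 0.504]
wrist_force: [-0.3, 1.3, 0.3]
finger_gap: 0.087
```

Emit:
move_arm --pt "0 0 0 0" --pt "0 0 0 0" --pt "0 0 0 0" --pt "0 0 0 0" --pt "0 0 0 0" --grip 3

```text
clock: 19.35
position: [0.4732, 0.0025, 0.0793]
orientation: [-0.502, 0.496, 0.497, 0.505]
wrist_force: [-0.2, 0.0, -0.4]
finger_gap: 0.0506
```

Emit:
move_arm --pt "0 0 0 0" --pt "0 0 0 0" --pt "0 0 0 0"

```text
clock: 19.65
position: [0.4732, 0.0027, 0.0795]
orientation: [-0.502, 0.496, 0.497, 0.505]
wrist_force: [-0.5, 2.2, 1.3]
finger_gap: 0.0438
```

```bash
python3 -c "
from st import *
st()"
```

```text
clk 19.65 pos [0.4732 0.0027 0.0795] yaw 89.92 F [-0.55  2.21  1.29] gap 0.0438 q6 -1.64
```

Emit:
move_arm --pt "0 0 1 0" --pt "0 0 4 0" --pt "0 0 8 0" --pt "0 0 12 0" --pt "0 0 14.5 0"

```text
clock: 20.15
position: [0.4735, 0.0025, 0.2279]
orientation: [-0.503, 0.495, 0.496, 0.505]
wrist_force: [0.7, -0.4, -4.1]
finger_gap: 0.0437
```

Emit:
move_arm --pt "0 2 0 0" --pt "0 5.5 0 0" --pt "0 9.5 0 0" --pt "0 13 0 0" --pt "0 16 0 0"

```text
clock: 20.65
position: [0.473, 0.1639, 0.2276]
orientation: [-0.503, 0.496, 0.496, 0.505]
wrist_force: [0.9, 0.6, -3.9]
finger_gap: 0.0439
```

Emit:
move_arm --pt "0 2.5 0 0" --pt "0 5 0 0" --pt "0 6.5 0 0" --pt "0 7.3 0 0" --pt "0 7.3 0 0"

```text
clock: 21.15
position: [0.4729, 0.2371, 0.2273]
orientation: [-0.503, 0.496, 0.496, 0.504]
wrist_force: [0.7, -0.9, -4.0]
finger_gap: 0.0437
```

Emit:
move_arm --pt "0 0 0 0" --pt "0 0 0 0" --pt "0 0 0 0"

```text
clock: 21.45
position: [0.4731, 0.2364, 0.2275]
orientation: [-0.503, 0.496, 0.496, 0.505]
wrist_force: [-0.3, -0.2, -3.4]
finger_gap: 0.0441
```

```bash
python3 - <<'E'
from st import *
st()
a=env.capture('side')[60:200,190:290];b=env.capture('top')[160:260,160:260]
o=np.hstack([cv2.resize(a,(400,560),interpolation=2),cv2.resize(b,(400,400),interpolation=2)[:, :].copy() if 0 else cv2.copyMakeBorder(cv2.resize(b,(400,400),interpolation=2),0,160,0,0,0)])
cv2.imwrite('pics/h.png',o[:,:,::-1])
E
```

```text
clk 21.45 pos [0.4731 0.2364 0.2275] yaw 89.9 F [-0.27 -0.2  -3.37] gap 0.0441 q6 -1.17
```

View pics/h.png

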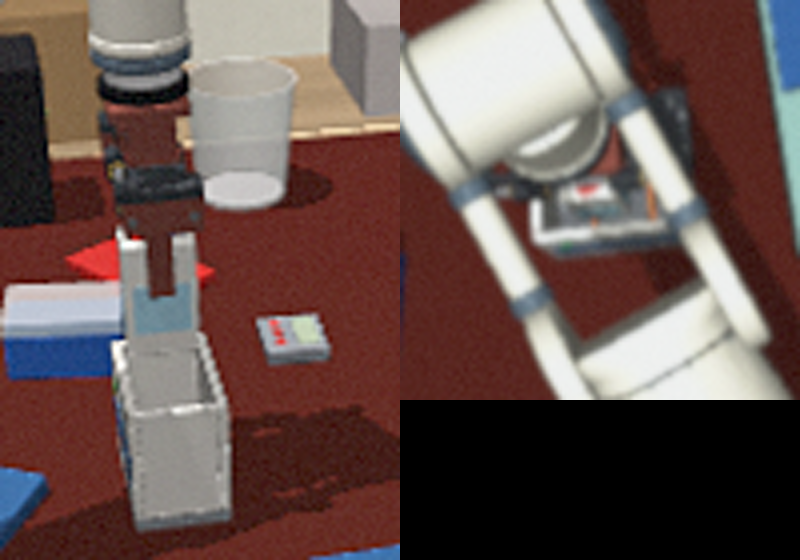

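The pack hangs upright over the open well. I cross-check the block centre from the guides and the side view using the saved pictures.

```bash
python3 - <<'E'
from st import *
im=cv2.imread('pics/t2.png');h=cv2.cvtColor(im,cv2.COLOR_BGR2HSV).astype(int)
m=((h[:,:,0]>8)&(h[:,:,0]<25)&(h[:,:,1]>110)&(h[:,:,2]>130));m[:, :150]=0;m[:,300:]=0;m[:300]=0;m[390:]=0
n,l,s,c=cv2.connectedComponentsWithStats(m.astype(np.uint8))
for i in range(1,n):
    if s[i][4]>60: uv=(c[i]+.5)/5-.5+[170,140];print(s[i][4],uv.round(1),ray('top',uv,.019)[:2].round(4))
# side: overlay candidate rim
im=cv2.imread('pics/s1.png')
for X,Y,col in((.4752,.2362,(0,0,255)),):
  for hx,hy,z in((.043,.068,.12),(.035,.06,.12),(.043,.068,0)):
    p=[((proj('side',(X+a*hx,Y+b*hy,z))-[150,80]+.5)*3-.5).round().astype(int) for a,b in((1,1),(1,-1),(-1,-1),(-1,1))]
    cv2.polylines(im,[np.array(p)],True,col,1)
cv2.imwrite('pics/ov.png',cv2.resize(im[170:350,180:320],None,fx=3.3,fy=3.3,interpolation=2))
E
```

```text
140 [222.5 210.8] [0.4708 0.2088]
146 [208.  212.5] [0.471  0.2637]
```

View pics/ov.png

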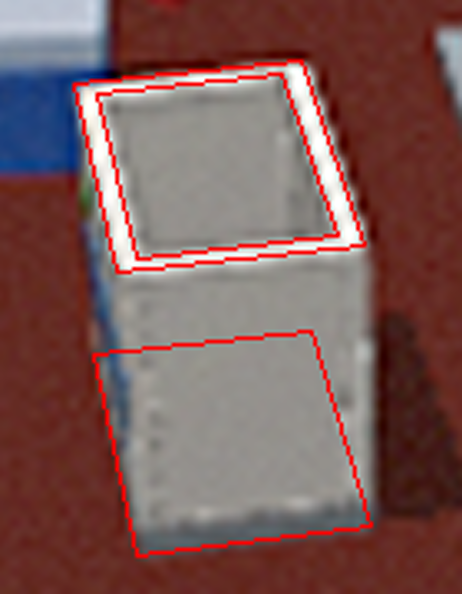

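The overlay fits the rim in the side view, and the guides' middle is y = 0.2362. I descend.

Emit:
move_arm --pt "0.2 0 -0.5 0" --pt "0.2 0 -1 0" --pt "0.2 0 -1.6 0" --pt "0.2 0 -1.8 0" --pt "0.2 0 -1.8 0"

```text
clock: 22.05
position: [0.4747, 0.2365, 0.2086]
orientation: [-0.503, 0.496, 0.496, 0.504]
wrist_force: [-0.2, 0.4, -4.3]
finger_gap: 0.0438
```

Emit:
move_arm --pt "0 0 -0.6 0" --pt "0 0 -1.2 0" --pt "0 0 -1.8 0" --pt "0 0 -2.4 0" --pt "0 0 -2.8 0"

```text
clock: 22.55
position: [0.4745, 0.2364, 0.1796]
orientation: [-0.503, 0.497, 0.497, 0.504]
wrist_force: [0.4, 0.4, -3.5]
finger_gap: 0.0436
```

Now in the well with no side force. I continue down.

Emit:
move_arm --pt "0 0 -0.8 0" --pt "0 0 -1.6 0" --pt "0 0 -2.4 0" --pt "0 0 -3.2 0" --pt "0 0 -4 0"

```text
clock: 23.05
position: [0.4745, 0.2364, 0.1389]
orientation: [-0.503, 0.497, 0.497, 0.504]
wrist_force: [0.3, -0.2, -4.0]
finger_gap: 0.0437
```

Emit:
move_arm --pt "0.05 0 -0.8 0" --pt "0.05 0 -1.6 0" --pt "0.05 0 -2.2 0" --pt "0.05 0 -2.6 0" --pt "0.05 0 -2.8 0"

```text
clock: 23.55
position: [0.4748, 0.2364, 0.1104]
orientation: [-0.503, 0.497, 0.497, 0.504]
wrist_force: [0.3, -0.3, -4.3]
finger_gap: 0.0441
```

Emit:
move_arm --pt "0 0 -0.5 0" --pt "0 0 -1 0" --pt "0 0 -1.5 0" --pt "0 0 -1.8 0" --pt "0 0 -1.9 0"

```text
clock: 24.05
position: [0.4746, 0.2363, 0.0908]
orientation: [-0.503, 0.497, 0.497, 0.503]
wrist_force: [0.1, -0.1, -3.8]
finger_gap: 0.0438
```

Emit:
move_arm --pt "0 0 -0.1 0" --pt "0 0 -0.2 0" --pt "0 0 -0.25 0" --pt "0 0 -0.25 0"

```text
clock: 24.45
position: [0.4747, 0.2363, 0.0886]
orientation: [-0.503, 0.497, 0.497, 0.504]
wrist_force: [0.9, 0.4, -3.5]
finger_gap: 0.0436
```

Emit:
move_arm --pt "0 0 -0.05 0" --pt "0 0 -0.1 0" --pt "0 0 -0.15 0" --pt "0 0 -0.15 0"

```text
clock: 24.85
position: [0.4747, 0.2363, 0.0885]
orientation: [-0.503, 0.497, 0.497, 0.504]
wrist_force: [-4.2, -1.4, 5.9]
finger_gap: 0.0441
```

The pack reached the floor at exactly the expected height, with an upward force. I release with a small opening and rise.

Emit:
move_arm --pt "0 0 0.05 0" --pt "0 0 0.05 0" --pt "0 0 0.05 0" --pt "0 0 0.05 0" --grip 6.2

```text
clock: 25.25
position: [0.4748, 0.2364, 0.0889]
orientation: [-0.503, 0.497, 0.497, 0.504]
wrist_force: [0.7, 0.3, 0.3]
finger_gap: 0.0618
```

Emit:
move_arm --pt "0 0 1 0" --pt "0 0 3 0" --pt "0 0 6 0" --pt "0 0 10 0" --pt "0 0 14 0"

```text
clock: 25.75
position: [0.4745, 0.2362, 0.2307]
orientation: [-0.503, 0.497, 0.497, 0.504]
wrist_force: [0.9, 0.9, 0.7]
finger_gap: 0.062
```

Emit:
move_arm --pt "0 4 1 0" --pt "0 8.5 2 0" --pt "0 13 2 0" --pt "0 17.5 2 0" --pt "0 20 2 0"

```text
clock: 26.25
position: [0.4738, 0.4393, 0.2508]
orientation: [-0.503, 0.496, 0.497, 0.503]
wrist_force: [-0.4, 0.0, -0.2]
finger_gap: 0.062
```

```bash
python3 - <<'E'
from st import *
st()
a=env.capture('side')[90:350,130:390];b=env.capture('top')[130:270,180:400]
o=np.vstack([cv2.resize(a,(400,400)),])
o=np.hstack([cv2.resize(a,(400,400),interpolation=2),cv2.copyMakeBorder(cv2.resize(b,(400,255),interpolation=2),0,145,0,0,0)])
cv2.imwrite('pics/f.png',o[:,:,::-1])
E
```

```text
clk 26.25 pos [0.4738 0.4393 0.2508] yaw 90.05 F [-0.41  0.   -0.21] gap 0.062 q6 -0.87
```

View pics/f.png

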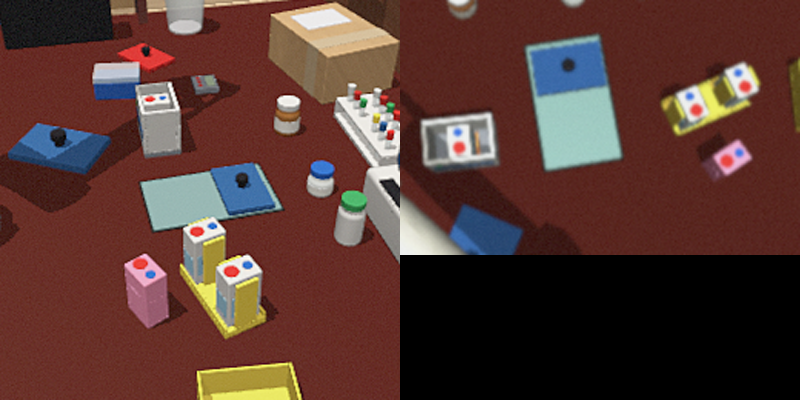

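The pack stands in the well between the guides with its top just below the rim. The lid is on the mat with its knob up, both empty packs are in the rack, and nothing else has moved. Handing in.

```bash
python3 -c "
from cell import env
print(env.finish_job())"
```

```text
the job is handed in; nothing more can be done
None
```

The job is done and was handed in at about 26 s on the robot clock; the hand-in gave no verdict.

- **Lid:** I lifted the small blue lid off the block by its knob and laid it knob up on the far half of the mat.
- **Finding the full pack:** I lifted two packs. The first read about 1.2 N, so it is empty and went back into its slot. The middle one read about 3.3 N, so it is the full one. I did not lift the third pack.
- **Moving the full pack:** I took it out by its ends, stood it upright on the mat and let go. I then gripped it across its width and lowered it into the chill block. It met the block's floor at the expected height with almost no side force on the way down.

The last pictures show the pack upright in the well, just below the rim, and the lid flat on the mat. The two empty packs are in the rack, and the other things look untouched. No check failed. Early on, the detection network placed the rack's origin wrongly in the top view, so I measured the positions from the pictures instead.

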